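# Set a lath to its saw line on the sawing board and clamp it

### The job

Get the pale wooden lath ready for sawing, only pushing and pressing with the fingertips and never lifting it: push it back flat against the dark fence of the sawing board and slide it along the fence towards the board's right-hand end until its black pencil line is flush with that end, so that just the hatched waste piece overhangs. Once the lath is set, and not before, press the toggle clamp's red handle down until it locks and the rubber foot holds the lath there. Leave the tools and other things on the bench where they are.

Things in the scene. Friction and masses are not known exactly. Their poses are not given: they have to be found in the camera images.
- saw_board: Brown sawing board fixed to the bench, 190 (x) x 290 (y) x 18 thick; origin at bench height, 85 behind its front edge, half-way along. x points away from the robot (yaw within 0.15 rad), y left along the fence. The dark fence along its far side is 22 wide, 20 high above the board, its face at x = +30. A toggle clamp stands behind it at y = -70; open, its arm stands up over the fence, its foot 60 above the lath.
- saw_end (a point): Sawing end of the board: where the fence face meets the board's right-hand (-y) end, on the board's upper face (18 mm above the bench). Axes as the board's. The pencil line must come to y = 0 in this frame; the waste then overhangs to -y.
- lath: Loose pale wooden lath, 40 wide (x), 220 long (y), 8 thick, 40 to 85 g, lying flat on the board in front of the fence, its middle up to 20 mm off it and slightly askew; origin at the centre of its underside, y along its length to the left end. The pencil line crosses it 45 mm from its right (-y) end; the 45 mm beyond are hatched in grey.
- lath_mid (a point): Centre of the lath, half-way up; axes as the lath's.
- cut_line (a point): Middle of the pencil line (65 mm to the right of lath_mid on the lath's centre line), half-way up. At the start it lies 35 to 110 mm to the left of the board's right-hand end. With the lath against the fence it is 20 mm in front of the fence face.
- lath_tail (a point): Middle of the lath's left end face (110 mm to the left of lath_mid), half-way up: push here towards -y to slide the lath to the right.
- clamp_handle (a joint): Clamp handle, rad: 0 = raised (45 degrees above level, pointing away from the robot), grows as it is pressed down; dead centre at 0.75, locked against its stop at 0.80 (level). Stays where it is left. Its axis lies along the board's y through x = 88, z = 52 mm in the board's frame. 2 to 5 N at the sleeve moves it.
- handle_grip (a point): Point on the upper face of the handle's red plastic sleeve, 63 mm from the axis; moves with it, from 39 mm behind the axis and 50 mm above it when raised to 63 mm behind and 8 mm above it when locked. The sleeve is 14 wide and 17 deep, from 30 to 92 mm from the axis. Push it along its arc, away from the robot and down; straight down on its upper end it may bind while steep.
- clamp_arm: Steel arm of the toggle clamp with a black rubber foot, driven by the handle; origin on its axis, at x = 66, y = -70, z = 48 mm in the board's frame. As it closes it swings over the fence and sets its foot (15 mm across) on the lath's upper face, 21 mm in front of the fence face and 75 mm from the board's right-hand end.
- tape_measure: Bystander, leave alone: yellow tape measure standing on edge, 38 x 86 x 66 high; origin at the centre of its underside.
- marker: Bystander, leave alone: red marker pen, 17 thick, 133 long; origin at the centre of its underside.
- driver_stubby: Bystander, leave alone: stubby screwdriver with black handle, 105 long, 37 high; origin at the centre of its underside.
- pliers_blue: Bystander, leave alone: pliers with blue handles, 145 long, 14 high; origin at the centre of its underside.
- offcut_2: Bystander, leave alone: small timber offcut, 45 x 60 x 40 high; origin at the centre of its underside.

How it is judged:
By the outcome, as a careful person would: the job done as asked, in the order asked, and still so for the second after the job is handed in, with the robot touching nothing.
It also fails if it takes over 54 s, if anything falls off the work surface, if the arm or the gripper's body presses on something with over 40 N, if the wrist force passes 120 N, or if a joint passes its speed limit or range.

### The arm

A 6-joint arm with a two-finger parallel gripper is mounted at the origin on a cart in front of the work surface, level with it; the furniture and walls round the work are solid. World frame = base frame: x ahead of the robot, y to its left, z up, the work surface at z = 0. Lengths are in mm, angles in rad, forces in N, time in s.
With the tool pointing down it reaches from about 325 to 900 mm from the base axis. Payload 6.1 kg.
Tool frame: the origin (TCP) lies midway between the tips of the shut fingers; the grasp point (between the pads) lies 19 mm behind it (bot.grasp_offset is the distance from the TCP to the grasp point, in mm); z points along the fingers, y is the line along which they close (so a half turn about z gives the same grasp; the last joint's range is limited). The gripper opens to 87 mm and grips with 3 to 60 N. Pads are 19 mm wide; open, the fingers measure 117 mm over their backs; the gripper's body (75 mm by 190 mm) begins 51 mm behind the grasp point.
Start: joints at [-1.349, 0.22, 1.526, -0, 1.395, -0.126], TCP at [213.012, -587.573, 222.538] pointing down, gripper open.
Joint ranges: [-2.98, 2.98], [-0.91, 2.08], [0.09, 2.57], [-1.24, 4.39], [0.2, 2.65], [-2.68, 2.68]. Speed limits (rad/s): [2.57, 2.57, 3.01, 3.14, 3.14, 3.14].

### API

Orientations are given as a unit quaternion [x, y, z, w].
In Python, from workcell import bot gives the robot as it stands. The module is installed in compiled form; this text tells all that it offers.
- The arm moves only by the tool arm_command, never from a script. Its argument "series" is a list of rows, each a list of 2 entries, a list of its own where there are three numbers: the shift along the tool's x, y, z in cm, then the turn, a rotation vector about the tool's x, y, z in rad. In form: [[[x, y, z], [ax, ay, az]], ...]. A call has 1 to 5 rows; each row is the pose to reach, as a shift and turn from the pose commanded when the call began, along the tool's axes at that moment; what a row does not reach only later rows make up. A row lasts 1/8 s, in which the tool goes at most 62.5 mm and 10.7 degrees, less where a joint would pass 70% of its speed; a pose out of reach is approached as far as the arm can. A call with a gripper value outside its range is refused whole. "claw" is the closure in counts, from 0 (fully open) to 255 (shut), set as the call begins (left out, the last holds). The fingers move at their own pace and stop on an object; "newtons" is the grip in N (left out, the last holds). Time passes only in rows, so rows that repeat a pose let the fingers close. It gives the time, the measured TCP pose, the force, the opening and the grip force at its end, in the units of the state.
- bot.get_state(): the state, without advancing time (a new reading comes with each control period).
- bot.read_camera(name): name is "scene" or "top" or "wrist"; returns the picture (480x640x3 uint8, red, green, blue); there is no depth.
- bot.camera_params(name): a dict with "fx", "fy", "cx", "cy" (pixels), "R" (3x3) and "t" (3): a world point X has camera coordinates R X + t; the wrist camera has in their place "hand_eye" (4x4, takes a point from camera to tool coordinates, whose origin is the TCP and whose axes are the flange's). Camera axes: x right, y down, z forward; pixel columns grow to the right and rows downward; lengths in mm; the calibration is good to about 2 mm. The wrist camera is an equidistant fisheye: a pixel r from the principal point sees the ray r / f radians off the axis. A picture is of the moment at which its call begins: read the wrist's pose just before it. camera_params takes no time and is no camera call.
- bot.hand_in(): hands the job in; it is judged then, once.
The state is a dict: "clock": time; "joint_positions": joint angles; "joint_velocities": joint speeds; "joint_efforts": joint torques, N m; "eef_pos": TCP position; "tcp_rot": TCP orientation; "wrist_force": force on the tool from outside, world axes, zero at the start; "ft_torque": the same for the moment, N m; "opening": finger opening in mm; "gripper_force": force on a finger pad.
Only numpy, scipy, OpenCV 4.12 (cv2) and the standard library are available. Lean on these libraries where they do the work, as an engineer would, in place of code of your own. Each camera call takes 0.05 s, during which the arm holds its last target. There are 200 camera calls.

## Working session

There is one attempt and no reset: what is moved stays moved. The work goes in short steps, Python scripts to look and compute and a tool call to move; the robot and the scene stay as the last step left them, time stands still between calls to the robot, and variables do not carry over. Pictures are saved under pics/ and viewed, at most 10 in all, crops included, and the job is handed in when it is done.

Besides the shell and the picture viewer there is one more tool, called after "Call:" by a JSON object that holds its "fn" and its "kwargs". arm_command: Moves the arm, as the interface text tells. Its arguments: {"type":"object","properties":{"series":{"type":"array"},"claw":{"type":"number"},"newtons":{"type":"number"}},"required":["series"]}

```bash
mkdir -p pics
python3 - <<'E'
from workcell import bot
import cv2,numpy as np
s=bot.get_state();print(s)
for n in("scene","top"):
    im=bot.read_camera(n);cv2.imwrite(f"pics/{n}0.png",im[:,:,::-1])
    p=bot.camera_params(n);print(n,p)
print(bot.camera_params("wrist"))
E
```

```text
{'clock': 0.0, 'joint_positions': array([-1.34910339e+00,  2.21210364e-01,  1.52760187e+00, -1.15222247e-05,
        1.39469341e+00, -1.26071124e-01]), 'joint_velocities': array([ 1.97579366e-03, -9.44076087e-05, -1.15446940e-03, -1.15296397e-03,
        1.91113393e-03, -9.80945745e-04]), 'joint_efforts': array([-1.69168405e-03, -4.94617903e+01, -3.87375140e+01,  6.97969529e-02,
        5.71551849e-02, -1.30173944e-04]), 'eef_pos': array([ 212.87150661, -586.9786221 ,  221.45191074]), 'tcp_rot': array([ 9.84919945e-01,  1.73008054e-01, -5.13778467e-05, -9.55127058e-04]), 'wrist_force': array([-0.33509199,  0.92163595, -0.40864961]), 'ft_torque': array([-0.00975409,  0.00940805,  0.03724792]), 'gripper_force': 0.0, 'opening': 86.69261533495454}
scene {'fx': 554.4355879731944, 'fy': 554.4355879731944, 'cx': 311.2504121821007, 'cy': 233.37366564409376, 'R': array([[-0.61789421, -0.78625902,  0.00187193],
       [-0.39632359,  0.30939924, -0.86440715],
       [ 0.67906874, -0.53485407, -0.50278899]]), 't': array([420.97922878, 251.99467869, 887.53892671])}
top {'fx': 555.8851334554965, 'fy': 555.8851334554965, 'cx': 317.30995567681026, 'cy': 239.91848728725176, 'R': array([[-0.01875966, -0.99981877, -0.00324069],
       [-0.99692586,  0.0189518 , -0.07602412],
       [ 0.07607176,  0.00180454, -0.99710071]]), 't': array([  90.85898516,  580.22484067, 1035.69318256])}
{'fx': 371.64829954431775, 'fy': 371.64829954431775, 'cx': 322.9285174365799, 'cy': 239.5161462399785, 'hand_eye': array([[ 4.61307849e-04, -9.63068119e-01, -2.69257469e-01,
         7.37291366e+01],
       [ 9.99999752e-01,  3.00915182e-04,  6.36958807e-04,
        -1.59619279e-03],
       [-5.32411060e-04, -2.69257696e-01,  9.63068019e-01,
        -1.62688233e+02],
       [ 0.00000000e+00,  0.00000000e+00,  0.00000000e+00,
         1.00000000e+00]])}
```

View pics/top0.png

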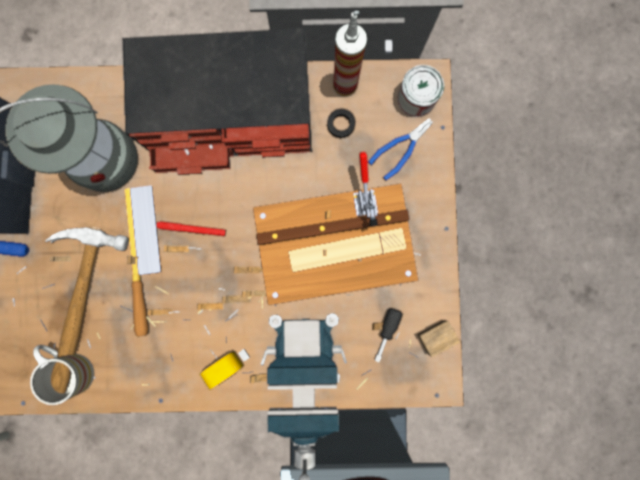

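View pics/scene0.png

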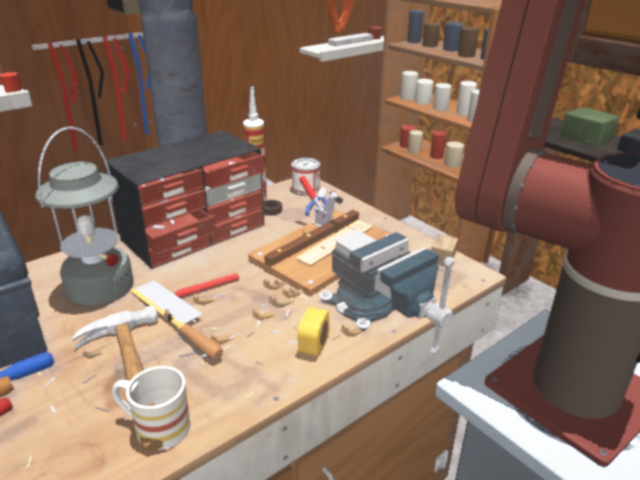

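The top view shows the board with corners near (255,207), (402,185), (415,282) and (270,303). The lath runs from (290,260) to (404,238), with its line near (381,243). The handle is red at (364,165), and a vise stands in front at (303,340). Next I measure with masks.

```bash
cat > h.py <<'E'
from workcell import bot
import cv2,numpy as np
from scipy.spatial.transform import Rotation as Rn
def cast(n,uv,z):
    p=bot.camera_params(n);uv=np.atleast_2d(uv).astype(float)
    d=np.c_[(uv[:,0]-p['cx'])/p['fx'],(uv[:,1]-p['cy'])/p['fy'],np.ones(len(uv))]@p['R']
    c=-p['R'].T@p['t'];return c+d*((z-c[2])/d[:,2])[:,None]
def proj(n,X):
    p=bot.camera_params(n);x=np.atleast_2d(X)@p['R'].T+p['t']
    return np.c_[p['fx']*x[:,0]/x[:,2]+p['cx'],p['fy']*x[:,1]/x[:,2]+p['cy']]
def wcast(uv,z,pos,q):
    p=bot.camera_params('wrist');H=p['hand_eye'];uv=np.atleast_2d(uv).astype(float)
    a=(uv-[p['cx'],p['cy']])/p['fx'];r=np.linalg.norm(a,axis=1)+1e-9
    d=np.c_[a/r[:,None]*np.sin(r)[:,None],np.cos(r)]
    R=Rn.from_quat(q).as_matrix();d=d@H[:3,:3].T@R.T;c=R@H[:3,3]+pos
    return c+d*((z-c[2])/d[:,2])[:,None]
E
python3 - <<'E'
from h import *
im=cv2.imread("pics/top0.png");hsv=cv2.cvtColor(im,cv2.COLOR_BGR2HSV)
for q in[(320,262),(300,280),(335,227),(200,290),(364,165),(395,240),(340,205)]:print(q,hsv[q[1],q[0]])
np.set_printoptions(precision=1,suppress=True)
b=cast("top",[(254,207),(402,185),(416,282),(270,303)],18);print("board",b)
print("fence top L/R",cast("top",[(258,238.5),(409,215)],38))
cv2.imwrite("pics/crop.png",cv2.resize(im[150:320,240:440],None,fx=3.5,fy=3.5,interpolation=cv2.INTER_CUBIC))
E
```

```text
(320, 262) [ 23  78 248]
(300, 280) [ 15 160 219]
(335, 227) [ 11 159 122]
(200, 290) [ 15  82 187]
(364, 165) [  1 234 223]
(395, 240) [ 22  74 245]
(340, 205) [ 15 160 205]
board [[ 647.9  200.2   18. ]
 [ 685.   -85.    18. ]
 [ 498.5 -106.    18. ]
 [ 464.   171.8   18. ]]
fence top L/R [[585.4 191.   38. ]
 [624.3 -93.4  38. ]]
```

View pics/crop.png

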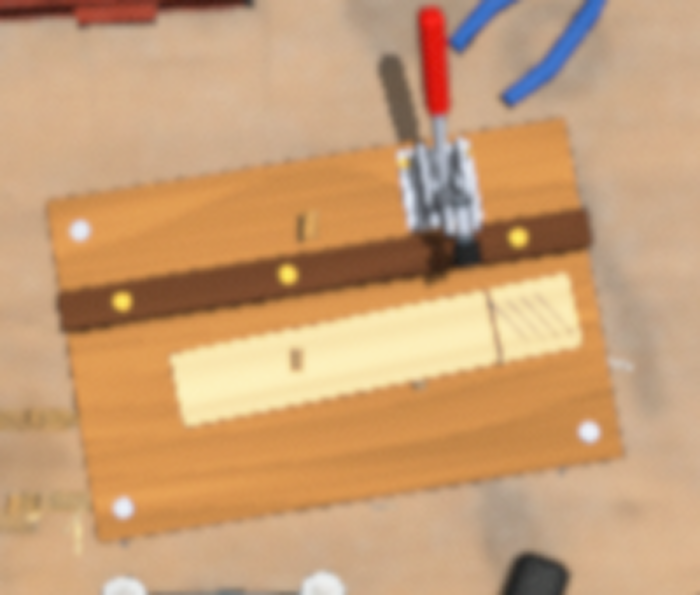

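The crop shows the lath from (172,355)/(185,425) to (568,275)/(580,345), with its pencil line at about (495,325). The fence is dark from (60,310) to (590,228). The foot is black at (465,250) and the red sleeve spans (432,10)–(437,110).

```bash
cat >> h.py <<'E'
def masks(im):
    hsv=cv2.cvtColor(im,cv2.COLOR_BGR2HSV);roi=np.zeros(im.shape[:2],np.uint8)
    cv2.fillConvexPoly(roi,np.int32([(245,200),(410,175),(425,290),(262,312)]),255)
    lath=cv2.inRange(hsv,(17,30,200),(32,130,255))&roi
    board=cv2.inRange(hsv,(5,125,50),(22,255,255))&roi
    return lath,board,roi
def big(m):return max(cv2.findContours(m,cv2.RETR_EXTERNAL,cv2.CHAIN_APPROX_NONE)[0],key=cv2.contourArea)
E
python3 - <<'E'
from h import *
np.set_printoptions(precision=2,suppress=True)
im=cv2.imread("pics/top0.png");lath,board,roi=masks(im)
k=np.ones((5,5),np.uint8)
L=big(cv2.morphologyEx(lath,cv2.MORPH_CLOSE,k))
W=cast("top",L[:,0],26)[:,:2];r=cv2.minAreaRect(np.float32(W));print("lath",r);print(cv2.boxPoints(r))
B=big(cv2.morphologyEx(board|lath,cv2.MORPH_CLOSE,k))
W=cast("top",B[:,0],18)[:,:2];r=cv2.minAreaRect(np.float32(W));print("board",r);print(cv2.boxPoints(r))
# fence dark edges: sample columns
g=cv2.cvtColor(im,cv2.COLOR_BGR2HSV)[:,:,2].astype(float)
P=[];Q=[]
for u in list(range(266,345,3)):
    c=g[205:250,u];i=np.argmin(np.diff(cv2.GaussianBlur(c.reshape(-1,1),(1,3),0).ravel()));j=np.argmax(np.diff(cv2.GaussianBlur(c.reshape(-1,1),(1,3),0).ravel()))
    Q.append((u,205+i+.5));P.append((u,205+j+.5))
for n,A,z in(("far top",Q,38),("near bottom",P,18),("near top",P,38)):
    w=cast("top",A,z)[:,:2];
    f=np.polyfit(w[:,1],w[:,0],1);f=np.polyfit(*(w[abs(np.polyval(f,w[:,1])-w[:,0])<4][:,[1,0]].T),1);print(n,f,np.arctan(f[0]))
hsv=cv2.cvtColor(im,cv2.COLOR_BGR2HSV)
m=cv2.inRange(hsv,(0,180,120),(6,255,255));m[:,:350]=0;m[:,380:]=0;m[:140]=0;m[200:]=0
c=big(m);print("handle",cv2.boundingRect(c))
# pencil line
gl=cv2.cvtColor(im,cv2.COLOR_BGR2GRAY)
for v in(238,241,244,247,250):print(v,gl[v,372:392])
print("camC",-bot.camera_params("top")["R"].T@bot.camera_params("top")["t"])
print("vise back",cast("top",[(285,318),(325,318)],100), cast("top",[(285,318)],60))
E
```

```text
lath ((562.5845336914062, 23.973159790039062), (42.072837829589844, 221.74752807617188), 10.44597339630127)
[[521.79 129.2 ]
 [562.   -88.88]
 [603.37 -81.25]
 [563.17 136.82]]
board ((572.5034790039062, 52.29060363769531), (193.14537048339844, 304.4400329589844), 8.442290306091309)
[[ 454.63  188.68]
 [ 499.33 -112.46]
 [ 690.38  -84.1 ]
 [ 645.68  217.04]]
far top [ -0.14 623.55] -0.14200996624042664
near bottom [ -0.14 601.83] -0.14367221651668627
near top [ -0.14 600.15] -0.14367221651669038
handle (360, 152, 8, 30)
238 [229 229 228 228 228 227 218 192 171 189 205 214 220 220 215 211 218 223
 223 219]
241 [230 230 230 231 232 231 229 216 189 197 222 227 223 221 225 229 228 224
 223 226]
244 [236 236 236 236 236 236 235 231 215 193 212 230 234 233 228 222 220 225
 229 226]
247 [235 236 235 235 235 234 234 231 220 192 186 216 227 229 228 228 225 223
 221 224]
250 [228 228 228 228 228 228 228 227 225 209 181 192 220 229 230 230 230 227
 225 224]
camC [ 501.36   77.98 1077.1 ]
vise back [[440.39 138.66 100.  ]
 [439.1   68.9  100.  ]] [[437.9  141.15  60.  ]]
```

```bash
cat >> h.py <<'E'
YAW=0.1437
def goal(pos,yaw=YAW,pitch=0.,s=None):
    """shift (cm, tool axes) and rotvec to reach pos; pitch>0 tilts fingertips away from robot"""
    s=s or bot.get_state();R=Rn.from_quat(s['tcp_rot'])
    T=Rn.from_euler('z',yaw)*Rn.from_euler('y',-pitch)*Rn.from_euler('x',np.pi)
    d=R.inv().apply(np.array(pos)-s['eef_pos'])/10
    print("shift",d.round(2),"turn",(R.inv()*T).as_rotvec().round(3),"at",s['eef_pos'].round(1),"t",round(s['clock'],2),"F",s['wrist_force'].round(1))
E
python3 -c "
from h import *
goal((515,18,200))"
```

```text
shift [ 49.02 -46.58   2.25] turn [-0.002 -0.     0.204] at [ 212.9 -587.   221.6] t 0.1 F [ 0.1  0.9 -0.1]
```

Call:
{"fn": "arm_command", "kwargs": {"series": [[[4.5, -4.2, 0], [0, 0, 0.05]], [[9, -8.4, 0], [0, 0, 0.1]], [[13.5, -12.6, 0], [0, 0, 0.15]], [[18, -16.8, 0], [0, 0, 0.204]], [[22, -21, 0], [0, 0, 0.204]]], "claw": 0}}

```text
clock: 0.72
eef_pos: [348.8, -313.1, 222.2]
tcp_rot: [0.997, 0.072, 0.0, -0.0]
wrist_force: [2.0, -0.5, -0.6]
opening: 87.0
gripper_force: 0.0
```

```bash
python3 -c "
from h import *
goal((515,18,200))"
```

```text
shift [ 21.18 -30.39   2.23] turn [-0.    -0.    -0.001] at [ 348.8 -313.1  222.2] t 0.72 F [ 2.  -0.5 -0.6]
```

Call:
{"fn": "arm_command", "kwargs": {"series": [[[3.5, -5, 0.4], [0, 0, 0]], [[7, -10, 0.8], [0, 0, 0]], [[10.5, -15, 1.2], [0, 0, 0]], [[14, -20, 1.6], [0, 0, 0]], [[17.5, -25, 2], [0, 0, 0]]]}}

```text
clock: 1.35
eef_pos: [486.1, -40.7, 202.3]
tcp_rot: [0.997, 0.072, 0.0, 0.0]
wrist_force: [0.2, 0.1, 0.6]
opening: 87.1
gripper_force: 0.0
```

Call:
{"fn": "arm_command", "kwargs": {"series": [[[3.5, -5, 0.2], [0, 0, 0]], [[3.5, -5.2, 0.2], [0, 0, 0]], [[3.5, -5.2, 0.2], [0, 0, 0]]]}}

```text
clock: 1.72
eef_pos: [512.3, 14.0, 200.0]
tcp_rot: [0.997, 0.072, -0.001, 0.0]
wrist_force: [-0.2, -0.3, 0.0]
opening: 87.0
gripper_force: 0.0
```

```bash
python3 -c "
from h import *
goal((515,18,200))
s=bot.get_state();im=bot.read_camera('wrist');cv2.imwrite('pics/w1.png',im[:,:,::-1]);np.savez('w1',p=s['eef_pos'],q=s['tcp_rot'])"
```

```text
shift [ 0.33 -0.36 -0.  ] turn [0.    0.001 0.001] at [512.3  14.  200. ] t 1.73 F [-0.2 -0.3  0. ]
```

View pics/w1.png

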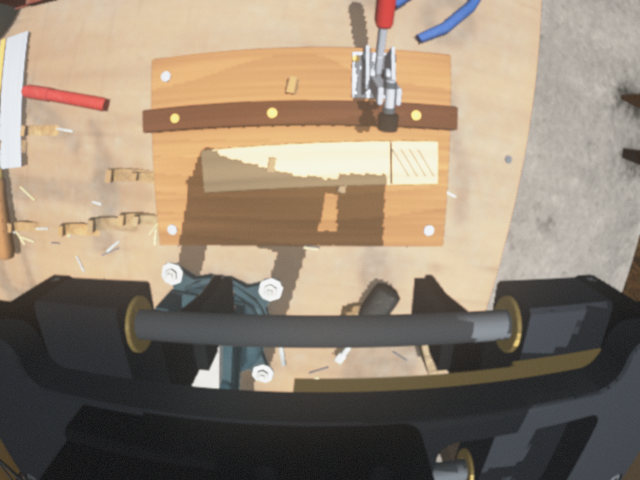

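The wrist view shows the pencil line at (391,141)–(391,184) and the lath's right end at x≈438. The board's right edge runs from (451,55) to (443,245), and the fence's near edge lies at row ≈130.

```bash
cat >> h.py <<'E'
ax=np.array([np.cos(YAW),np.sin(YAW)]);ay=np.array([-np.sin(YAW),np.cos(YAW)])
def bf(W):W=np.atleast_2d(W)[:,:2];return np.c_[W@ax,W@ay].round(1)
E
python3 - <<'E'
from h import *
d=np.load('w1.npz');p,q=d['p'],d['q'];f=lambda uv,z:bf(wcast(uv,z,p,q))
print("line",f([(390.5,142),(391,184)],26));print("lathR",f([(438,142),(437,184)],26))
print("lathL",f([(203,149),(205,192)],26))
print("boardR",f([(451,58),(448,145),(443,245)],18),"boardL",f([(152,60),(150,145),(154,245)],18))
print("boardfront",f([(160,245),(443,246)],18),"back",f([(155,60),(350,53)],18));
print("fence near bottom",f([(160,132),(300,131),(440,129)],18))
print("top cam: fence",bf([(601.83,0)]),"line",bf(cast("top",[(380,238),(382.3,250)],26)))
im=cv2.imread("pics/top0.png");g=cv2.cvtColor(im,cv2.COLOR_BGR2HSV)[:,:,1].astype(int)
for v in(200,230,265,275):
    u0=385;r=np.diff(g[v,u0:430]);u=u0+np.argmin(r)+.5;print("top right edge",v,u,bf(cast("top",[(u,v)],18)))
E
```

```text
line [[ 580.1 -120.8]
 [ 541.5 -122.3]]
lathR [[ 582.2 -165.9]
 [ 542.7 -166.7]]
lathL [[575.4  51.7]
 [534.8  51.6]]
boardR [[ 665.2 -181. ]
 [ 579.8 -178.7]
 [ 480.6 -180.2]] boardL [[668.5 108. ]
 [582.7 111. ]
 [479.9 115.8]]
boardfront [[ 479.9  108.7]
 [ 479.6 -180.3]] back [[668.  104.6]
 [663.2 -84.2]]
fence near bottom [[ 594.7   99.2]
 [ 589.3  -38.6]
 [ 594.7 -170.1]]
top cam: fence [[595.6 -86.2]] line [[ 571.3 -122.1]
 [ 548.2 -122.5]]
top right edge 200 403.5 [[ 636.7 -180.1]]
top right edge 230 409.5 [[ 577.8 -181.3]]
top right edge 265 415.5 [[ 510.1 -181. ]]
top right edge 275 405.5 [[ 494.5 -158.9]]
```

```bash
cat >> h.py <<'E'
def gb(X,Y,z,pitch=0.,yaw=YAW):goal((*(X*ax+Y*ay),z),yaw,pitch)
E
python3 -c "
from h import *
gb(512,-60,21)"
```

```text
shift [ 0.33 -0.04 17.92] turn [ 0.     0.001 -0.   ] at [512.3  13.2 200.2] t 1.77 F [-0.2 -0.4  0.1]
```

Call:
{"fn": "arm_command", "kwargs": {"series": [[[0.3, 0, 5], [0, 0, 0]], [[0.3, 0, 10], [0, 0, 0]], [[0.3, 0, 15], [0, 0, 0]], [[0.3, 0, 17], [0, 0, 0]], [[0.3, 0, 17.7], [0, 0, 0]]]}}

```text
clock: 2.4
eef_pos: [514.2, 12.8, 22.1]
tcp_rot: [0.998, 0.071, -0.001, -0.0]
wrist_force: [0.0, 1.1, 0.9]
opening: 86.9
gripper_force: 0.0
```

Call:
{"fn": "arm_command", "kwargs": {"series": [[[0, 0, 0.1], [0, 0, 0]], [[0, 0, 0.1], [0, 0, 0]]]}}

```text
clock: 2.65
eef_pos: [516.9, 13.7, 23.9]
tcp_rot: [0.997, 0.071, 0.001, 0.0]
wrist_force: [-0.1, -0.1, -0.2]
opening: 86.9
gripper_force: 0.0
```

```bash
python3 -c "
from h import *
gb(544,-60,21)"
```

```text
shift [ 3.04 -0.05  0.3 ] turn [ 0.001 -0.002 -0.001] at [516.9  13.7  23.9] t 2.65 F [-0.1 -0.1 -0.2]
```

Call:
{"fn": "arm_command", "kwargs": {"series": [[[0.5, 0, 0.15], [0, 0, 0]], [[1.1, 0, 0.15], [0, 0, 0]], [[1.7, 0, 0.15], [0, 0, 0]], [[2.3, 0, 0.15], [0, 0, 0]], [[2.6, 0, 0.15], [0, 0, 0]]]}}

```text
clock: 3.28
eef_pos: [541.9, 18.1, 21.0]
tcp_rot: [0.997, 0.072, -0.0, 0.0]
wrist_force: [-0.7, 0.7, 1.1]
opening: 86.9
gripper_force: 0.5
```

Call:
{"fn": "arm_command", "kwargs": {"series": [[[0.1, 0, 0], [0, 0, 0]], [[0.2, 0, 0], [0, 0, 0]], [[0.3, 0, 0], [0, 0, 0]], [[0.3, 0, 0], [0, 0, 0]]]}}

```text
clock: 3.78
eef_pos: [544.6, 18.4, 21.1]
tcp_rot: [0.997, 0.072, 0.0, -0.0]
wrist_force: [-0.7, -1.0, 0.2]
opening: 87.3
gripper_force: 0.0
```

```bash
python3 -c "
from h import *
gb(544,-60,21)
s=bot.get_state();im=bot.read_camera('top');cv2.imwrite('pics/t2.png',cv2.resize(im[150:320,240:440,::-1],None,fx=3.5,fy=3.5,interpolation=cv2.INTER_CUBIC));im=bot.read_camera('wrist');cv2.imwrite('pics/w2.png',im[:,:,::-1])
cv2.imwrite('pics/w2.png',im[:,:,::-1])"
```

```text
shift [0.24 0.02 0.01] turn [ 0. -0.  0.] at [544.6  18.4  21.1] t 3.77 F [-0.7 -1.   0.2]
```

View pics/w2.png

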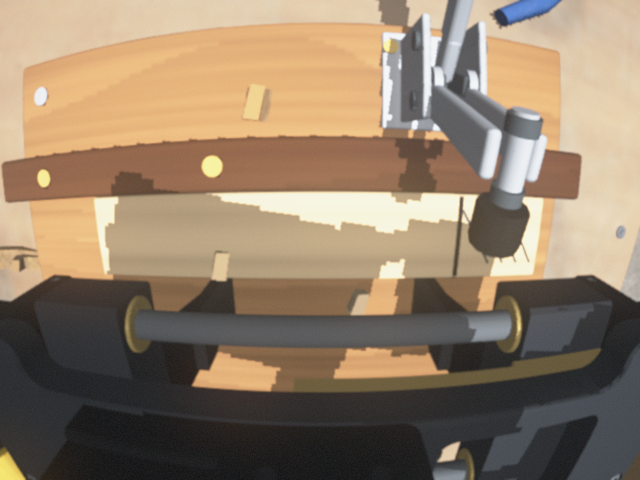

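The lath now lies along the fence: its far edge is at row ≈192, right at the fence. I press a bit further until there is contact force.

Call:
{"fn": "arm_command", "kwargs": {"series": [[[0.1, 0, 0], [0, 0, 0]], [[0.15, 0, 0], [0, 0, 0]], [[0.2, 0, 0], [0, 0, 0]], [[0.2, 0, 0], [0, 0, 0]]]}}

```text
clock: 4.38
eef_pos: [546.2, 18.7, 21.0]
tcp_rot: [0.997, 0.072, -0.0, -0.0]
wrist_force: [-2.5, -1.4, 1.6]
opening: 87.0
gripper_force: 1.2
```

Call:
{"fn": "arm_command", "kwargs": {"series": [[[0.1, 0, 0], [0, 0, 0]], [[0.15, 0, 0], [0, 0, 0]], [[0.2, 0, 0], [0, 0, 0]], [[0.2, 0, 0], [0, 0, 0]]]}}

```text
clock: 4.88
eef_pos: [546.5, 18.8, 20.8]
tcp_rot: [0.997, 0.072, -0.002, -0.0]
wrist_force: [-8.8, -1.0, 7.1]
opening: 87.0
gripper_force: 4.7
```

Call:
{"fn": "arm_command", "kwargs": {"series": [[[-0.8, 0, 0], [0, 0, 0]], [[-1.5, 0, -1], [0, 0, 0]], [[-1.5, 0, -6], [0, 0, 0]], [[0, -4, -10], [0, 0, 0.18]], [[2, -9, -10], [0, 0, 0.36]]], "claw": 255, "newtons": 10}}

```text
clock: 5.5
eef_pos: [559.3, 111.3, 126.9]
tcp_rot: [0.994, -0.112, 0.005, -0.001]
wrist_force: [0.0, -0.7, -0.0]
opening: 44.8
gripper_force: 0.0
```

```bash
python3 -c "
from h import *
gb(575,82,100,0,YAW-np.pi/2);print(bot.get_state()['joint_positions'])
im=bot.read_camera('top');cv2.imwrite('pics/t3.png',im[:,:,::-1])"
```

```text
shift [-1.38 -5.04  2.69] turn [-0.009 -0.007  1.203] at [559.3 111.3 126.9] t 5.5 F [ 0.  -0.7 -0. ]
[ 5.81683076e-02  1.70062679e-01  1.77131263e+00 -9.34596119e-05
  1.18970151e+00  1.85350404e+00]
```

```bash
python3 -c "
from h import *
gb(575,82,100,0,YAW+np.pi/2)"
```

```text
shift [-1.21 -4.4   2.54] turn [ 0.003 -0.011 -1.948] at [558.7 117.7 125.2] t 5.55 F [-3.4  3.9  0.3]
```

Call:
{"fn": "arm_command", "kwargs": {"series": [[[0, -1, 0], [0, 0, -0.18]], [[0, -2, 0], [0, 0, -0.36]], [[0, -3, 0], [0, 0, -0.54]], [[-1, -4, 0], [0, 0, -0.72]], [[-1.4, -5, 0], [0, 0, -0.9]]]}}

```text
clock: 6.18
eef_pos: [552.0, 163.1, 121.4]
tcp_rot: [0.941, 0.339, 0.0, -0.0]
wrist_force: [0.8, -0.2, -0.2]
opening: 0.9
gripper_force: 0.0
```

Call:
{"fn": "arm_command", "kwargs": {"series": [[[0, 0, 0], [0, 0, -0.18]], [[0, 0, 0], [0, 0, -0.36]], [[0, 0, 0], [0, 0, -0.54]], [[0, 0, 0], [0, 0, -0.72]], [[0, 0, 0], [0, 0, -0.9]]]}}

```text
clock: 6.8
eef_pos: [552.3, 162.7, 121.5]
tcp_rot: [0.7, 0.714, 0.0, 0.0]
wrist_force: [-0.9, 0.7, -0.4]
opening: 0.5
gripper_force: 0.0
```

Run:
```python
from h import *
gb(575,82,22,0,YAW+np.pi/2)
im=cv2.cvtColor(bot.read_camera('top'),cv2.COLOR_RGB2BGR);cv2.imwrite('pics/t4.png',im)
l,b,_=masks(cv2.imread('pics/t3.png'))
L=big(cv2.morphologyEx(l,cv2.MORPH_CLOSE,np.ones((5,5))));W=bf(cast("top",L[:,0],26));print(W.min(0),W.max(0),cv2.minAreaRect(np.float32(W)))
```

```text
shift [0.07 0.49 9.95] turn [ 0.001 -0.    -0.124] at [552.3 162.7 121.5] t 6.8 F [-0.9  0.7 -0.4]
[ 554.5 -169.3] [595.9 -77.6] ((575.1682739257812, -123.4341049194336), (91.72517395019531, 41.31199264526367), 89.90399169921875)
```

Call:
{"fn": "arm_command", "kwargs": {"series": [[[0, 0.5, 4], [0, 0, -0.124]], [[0, 0.5, 8], [0, 0, -0.124]], [[0, 0.5, 9.6], [0, 0, -0.124]], [[0, 0.5, 9.9], [0, 0, -0.124]], [[0, 0.5, 9.9], [0, 0, -0.124]]]}}

```text
clock: 7.48
eef_pos: [558.5, 163.0, 23.4]
tcp_rot: [0.657, 0.754, 0.001, 0.001]
wrist_force: [-0.3, 0.5, -0.4]
opening: 0.6
gripper_force: 0.0
```

Run:
```python
from h import *
gb(575,62,21.5,0,YAW+np.pi/2)
im=cv2.cvtColor(bot.read_camera('top'),cv2.COLOR_RGB2BGR);cv2.imwrite('pics/t5.png',cv2.resize(im[150:320,240:440],None,fx=3.5,fy=3.5,interpolation=cv2.INTER_CUBIC))
```

```text
shift [-1.93 -0.09  0.19] turn [ 0.002 -0.    -0.007] at [558.5 163.   23.4] t 7.47 F [-0.3  0.5 -0.4]
```

View pics/t5.png

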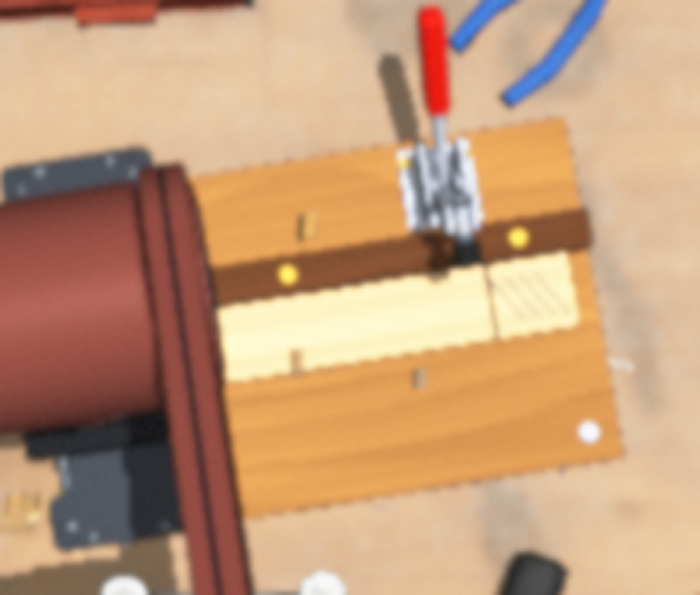

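The lath is flat on the fence. Its line sits at crop (490,265)–(497,338) and the board end is at about x 590–605. Now I slide it, stopping short, then measure again.

Call:
{"fn": "arm_command", "kwargs": {"series": [[[-1, 0, 0.15], [0, 0, 0]], [[-1.8, 0, 0.15], [0, 0, 0]], [[-2.6, 0, 0.15], [0, 0, 0]], [[-3.4, 0, 0.15], [0, 0, 0]], [[-4.2, 0, 0.15], [0, 0, 0]]]}}

```text
clock: 8.15
eef_pos: [563.2, 120.6, 20.6]
tcp_rot: [0.657, 0.754, 0.0, -0.0]
wrist_force: [-0.3, 0.6, 1.1]
opening: 0.3
gripper_force: 0.5
```

Call:
{"fn": "arm_command", "kwargs": {"series": [[[-0.8, 0, 0], [0, 0, 0]], [[-1.6, 0, 0], [0, 0, 0]], [[-2.3, 0, 0], [0, 0, 0]], [[-2.8, 0, 0], [0, 0, 0]], [[-2.8, 0, 0], [0, 0, 0]]]}}

```text
clock: 8.78
eef_pos: [566.9, 93.0, 20.4]
tcp_rot: [0.657, 0.754, -0.0, 0.0]
wrist_force: [0.4, 0.8, 0.2]
opening: 0.5
gripper_force: 0.0
```

```bash
cat >> h.py <<'E'
def look(fn):
    rgb=bot.read_camera('top');im=cv2.cvtColor(rgb,cv2.COLOR_RGB2BGR)
    cv2.imwrite(fn,cv2.resize(im[190:300,330:440],None,fx=5,fy=5,interpolation=cv2.INTER_CUBIC))
    g=cv2.cvtColor(im,cv2.COLOR_BGR2GRAY).astype(np.float32);hs=cv2.cvtColor(im,cv2.COLOR_BGR2HSV)[:,:,1].astype(np.float32)
    uv=lambda X,Y,z:proj("top",[*(X*ax+Y*ay),z])[0]
    Y=np.arange(-260,-90,.25)
    def prof(ch,X,z):
        P=np.float32([uv(X,y,z) for y in Y]);return cv2.remap(ch,P[:,0].reshape(1,-1).copy(),P[:,1].reshape(1,-1).copy(),cv2.INTER_CUBIC)[0]
    for X in(560,565,570,575,580,585):
        p=prof(g,X,26);d=np.diff(p);e=np.argmax(d);print(X,"end",Y[e],"dark",[ (float(Y[i]),int(p[i])) for i in range(2,len(Y)-2) if p[i]==p[i-2:i+3].min() and p[i]<p[max(0,i-14)]-8 and p[i]<p[min(len(p)-1,i+14)]-8])
    for X in(500,515,530,540,640):
        p=prof(hs,X,18);d=np.diff(cv2.GaussianBlur(p.reshape(1,-1),(9,1),0)[0]);print("board edge",X,Y[np.argmax(d)])
E
python3 - <<'E'
from h import *
gb(575,4.5,21.5,0,YAW+np.pi/2)
look('pics/t6.png')
E
```

```text
shift [-0.63  0.06 -0.11] turn [-0.     0.    -0.007] at [566.9  93.   20.4] t 8.78 F [0.4 0.8 0.2]
560 end -174.75 dark [(-176.5, 195)]
565 end -176.0 dark [(-207.25, 227), (-198.75, 228), (-191.25, 228), (-176.75, 197)]
570 end -175.25 dark [(-249.75, 148), (-176.5, 208)]
575 end -174.75 dark [(-208.75, 231), (-176.75, 209)]Traceback (most recent call last):
  File "<stdin>", line 3, in <module>
  File "h.py", line 43, in look
    p=prof(g,X,26);d=np.diff(p);e=np.argmax(d);print(X,"end",Y[e],"dark",[ (float(Y[i]),int(p[i])) for i in range(2,len(Y)-2) if p[i]==p[i-2:i+3].min() and p[i]<p[max(0,i-14)]-8 and p[i]<p[min(len(p)-1,i+14)]-8])
  File "h.py", line 41, in prof
    P=np.float32([uv(X,y,z) for y in Y]);return cv2.remap(ch,P[:,0].reshape(1,-1).copy(),P[:,1].reshape(1,-1).copy(),cv2.INTER_CUBIC)[0]
                  ~~^^^^^^^
  File "h.py", line 38, in <lambda>
    uv=lambda X,Y,z:proj("top",[*(X*ax+Y*ay),z])[0]
                    ~~~~^^^^^^^^^^^^^^^^^^^^^^^^
  File "h.py", line 9, in proj
    p=bot.camera_params(n);x=np.atleast_2d(X)@p['R'].T+p['t']
ValueError: time passes only in moves, steps and waits
```

View pics/t6.png

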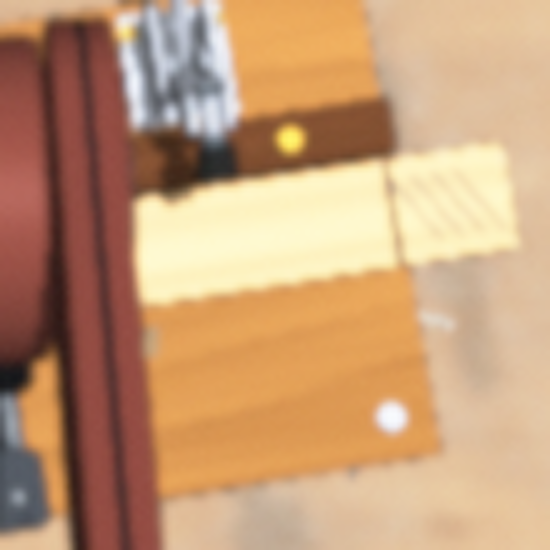

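The line, at crop (387,165)–(400,262), is now about 4 mm short of the board end, which runs from (393,150) to (440,450). I cache the calibration and measure the board end with the same profile method.

```bash
sed -i 's/^def cast/import functools\nPC=functools.lru_cache(None)(lambda n:bot.camera_params(n))\ndef cast/; s/p=bot.camera_params(/p=PC(/' h.py
python3 - <<'E'
from h import *
gb(575,4.5,21.5,0,YAW+np.pi/2)
look('pics/t7.png')
E
```

```text
shift [-0.66  0.07 -0.11] turn [-0.     0.    -0.007] at [566.9  93.2  20.4] t 8.82 F [0.5 0.1 0. ]
560 end -174.75 dark [(-176.5, 195)]
565 end -176.0 dark [(-207.5, 227), (-176.75, 197)]
570 end -175.25 dark [(-249.25, 148), (-176.5, 208)]
575 end -174.75 dark [(-176.75, 208)]
580 end -174.25 dark [(-177.0, 197)]
585 end -175.25 dark [(-177.25, 183)]
board edge 500 -158.75
board edge 515 -181.0
board edge 530 -180.0
board edge 540 -180.25
board edge 640 -181.5
```

Call:
{"fn": "arm_command", "kwargs": {"series": [[[-0.1, 0.05, -0.05], [0, 0, 0]], [[-0.2, 0.05, -0.05], [0, 0, 0]], [[-0.3, 0.05, -0.05], [0, 0, 0]], [[-0.3, 0.05, -0.05], [0, 0, 0]]]}}

```text
clock: 9.38
eef_pos: [567.9, 90.5, 21.0]
tcp_rot: [0.657, 0.754, -0.0, 0.0]
wrist_force: [-0.9, 1.4, -0.3]
opening: 0.5
gripper_force: 0.1
```

Run:
```python
from h import *
gb(575,4.5,21.5,0,YAW+np.pi/2)
look('pics/t8.png')
```

```text
shift [-0.38  0.   -0.05] turn [ 0.     0.    -0.007] at [567.9  90.5  21. ] t 9.38 F [-0.9  1.4 -0.3]
560 end -176.25 dark [(-178.5, 199)]
565 end -177.5 dark [(-208.75, 227), (-178.75, 203)]
570 end -224.0 dark [(-249.75, 148), (-178.75, 211)]
575 end -178.0 dark [(-178.75, 205)]
580 end -176.0 dark [(-200.25, 226), (-178.75, 189)]
585 end -177.0 dark [(-179.25, 186)]
board edge 500 -158.75
board edge 515 -181.0
board edge 530 -180.0
board edge 540 -181.25
board edge 640 -181.5
```

Call:
{"fn": "arm_command", "kwargs": {"series": [[[-0.1, 0, 0], [0, 0, 0]], [[-0.2, 0, 0], [0, 0, 0]], [[-0.2, 0, 0], [0, 0, 0]]]}}

```text
clock: 9.8
eef_pos: [568.2, 88.5, 21.1]
tcp_rot: [0.657, 0.754, -0.0, 0.0]
wrist_force: [-0.3, 0.2, 0.1]
opening: 0.5
gripper_force: 0.0
```

Run:
```python
from h import *
gb(575,4.5,21.5,0,YAW+np.pi/2)
look('pics/t9.png')
```

```text
shift [-0.17  0.   -0.04] turn [ 0.     0.    -0.007] at [568.2  88.5  21.1] t 9.8 F [-0.3  0.2  0.1]
560 end -178.0 dark [(-180.5, 192)]
565 end -179.0 dark [(-219.0, 227), (-181.0, 200)]
570 end -245.5 dark [(-249.0, 148), (-180.75, 208)]
575 end -179.75 dark [(-189.0, 230), (-181.0, 207)]
580 end -179.25 dark [(-210.0, 226), (-194.0, 227), (-181.25, 198)]
585 end -178.75 dark [(-181.5, 179)]
board edge 500 -158.75
board edge 515 -181.0
board edge 530 -181.5
board edge 540 -180.0
board edge 640 -92.25
```

Line and board end agree within about 0.5 mm. I retract and come back with open fingers to flatten the lath against the fence once more.

Call:
{"fn": "arm_command", "kwargs": {"series": [[[1, 0, 0], [0, 0, 0]], [[2, 0, -1], [0, 0, 0]], [[2, 0, -6], [0, 0, 0.1]], [[2, 1.5, -10], [0, 0, 0.28]], [[0, 3, -10], [0, 0, 0.46]]]}}

```text
clock: 10.48
eef_pos: [601.4, 94.7, 127.0]
tcp_rot: [0.813, 0.583, 0.004, 0.002]
wrist_force: [0.2, 0.0, -0.6]
opening: 0.4
gripper_force: 0.0
```

Call:
{"fn": "arm_command", "kwargs": {"series": [[[0, 0, 0], [0, 0, 0.18]], [[0, 0, 0], [0, 0, 0.36]], [[0, 0, 0], [0, 0, 0.54]], [[0, 0, 0], [0, 0, 0.72]], [[0, 0, 0], [0, 0, 0.9]]], "claw": 0}}

```text
clock: 11.1
eef_pos: [597.9, 93.6, 121.9]
tcp_rot: [0.985, 0.17, 0.0, -0.0]
wrist_force: [-0.2, 0.1, 0.5]
opening: 42.1
gripper_force: 0.0
```

Run:
```python
from h import *
gb(524,-115,100)
```

```text
shift [-10.36  10.36   2.18] turn [ 0.    -0.001  0.199] at [597.9  93.6 121.9] t 11.1 F [-0.2  0.1  0.5]
```

Call:
{"fn": "arm_command", "kwargs": {"series": [[[-5, 0, 0], [0, 0, 0.1]], [[-9, 2, 0], [0, 0, 0.2]], [[-10.4, 5, 0], [0, 0, 0.2]], [[-10.4, 9, 0], [0, 0, 0.2]], [[-10.4, 10.4, 0], [0, 0, 0.2]]]}}

```text
clock: 11.72
eef_pos: [536.4, -41.7, 122.2]
tcp_rot: [0.997, 0.073, 0.001, 0.0]
wrist_force: [-0.0, 0.3, 0.1]
opening: 85.3
gripper_force: 0.0
```

Call:
{"fn": "arm_command", "kwargs": {"series": [[[0, 0, 0], [0, 0, 0]], [[0, 0, 5], [0, 0, 0]], [[0, 0, 9], [0, 0, 0]], [[0, 0, 10], [0, 0, 0]], [[0, 0, 10], [0, 0, 0]]]}}

```text
clock: 12.35
eef_pos: [535.2, -39.3, 21.1]
tcp_rot: [0.997, 0.074, -0.001, -0.0]
wrist_force: [-0.1, -0.5, 0.8]
opening: 87.1
gripper_force: 0.0
```

Run:
```python
from h import *
gb(543.5,-115,21)
```

```text
shift [ 1.95 -0.05  0.01] turn [-0.001  0.001  0.005] at [535.2 -39.3  21.1] t 12.35 F [-0.1 -0.5  0.8]
```

Call:
{"fn": "arm_command", "kwargs": {"series": [[[0.6, 0, 0], [0, 0, 0.005]], [[1.2, 0, 0], [0, 0, 0.005]], [[1.7, 0, 0], [0, 0, 0.005]], [[1.9, 0, 0], [0, 0, 0.005]], [[1.9, 0, 0], [0, 0, 0.005]]]}}

```text
clock: 12.98
eef_pos: [554.2, -37.8, 21.0]
tcp_rot: [0.997, 0.071, -0.0, -0.0]
wrist_force: [-1.6, -0.3, 1.2]
opening: 86.9
gripper_force: 0.4
```

Call:
{"fn": "arm_command", "kwargs": {"series": [[[0.1, 0, 0], [0, 0, 0]], [[0.15, 0, 0], [0, 0, 0]], [[0.2, 0, 0], [0, 0, 0]], [[0.2, 0, 0], [0, 0, 0]]]}}

```text
clock: 13.48
eef_pos: [554.5, -37.7, 20.8]
tcp_rot: [0.997, 0.071, -0.002, -0.0]
wrist_force: [-8.0, -1.5, 7.8]
opening: 86.8
gripper_force: 4.0
```

Call:
{"fn": "arm_command", "kwargs": {"series": [[[-0.8, 0, 0], [0, 0, 0]], [[-2, 0, -2], [0, 0, 0]], [[-3, 0, -8], [0, 0, 0]], [[-3, -4, -13], [0, 0, 0]], [[-3, -8, -18], [0, 0, 0]]], "claw": 255}}

```text
clock: 14.1
eef_pos: [515.3, 36.1, 200.4]
tcp_rot: [0.998, 0.071, 0.001, -0.0]
wrist_force: [1.8, 0.4, -0.4]
opening: 45.0
gripper_force: 0.0
```

Call:
{"fn": "arm_command", "kwargs": {"series": [[[0, -3, 0], [0, 0, 0]], [[0, -3, 0], [0, 0, 0]]]}}

```text
clock: 14.35
eef_pos: [511.3, 66.9, 199.4]
tcp_rot: [0.997, 0.073, 0.001, -0.0]
wrist_force: [0.1, -0.1, -0.3]
opening: 25.0
gripper_force: 0.0
```

Run:
```python
from h import *
look('pics/t10.png')
s=bot.get_state();im=bot.read_camera('wrist');cv2.imwrite('pics/w3.png',im[:,:,::-1]);np.savez('w3',p=s['eef_pos'],q=s['tcp_rot'])
```

```text
560 end -178.0 dark [(-180.25, 196), (-137.25, 54), (-116.25, 38)]
565 end -179.0 dark [(-212.0, 225), (-180.75, 192), (-137.5, 51), (-116.5, 37)]
570 end -178.5 dark [(-249.0, 145), (-209.0, 227), (-200.75, 228), (-180.5, 205), (-137.75, 51), (-116.75, 35)]
575 end -179.75 dark [(-213.75, 230), (-180.75, 204), (-137.75, 50), (-117.25, 34)]
580 end -179.25 dark [(-203.0, 226), (-181.0, 202), (-138.25, 45), (-117.5, 33)]
585 end -178.75 dark [(-208.25, 224), (-200.25, 222), (-181.5, 178), (-138.0, 42), (-117.5, 34)]
board edge 500 -158.75
board edge 515 -180.75
board edge 530 -181.5
board edge 540 -180.25
board edge 640 -181.5
```

View pics/w3.png

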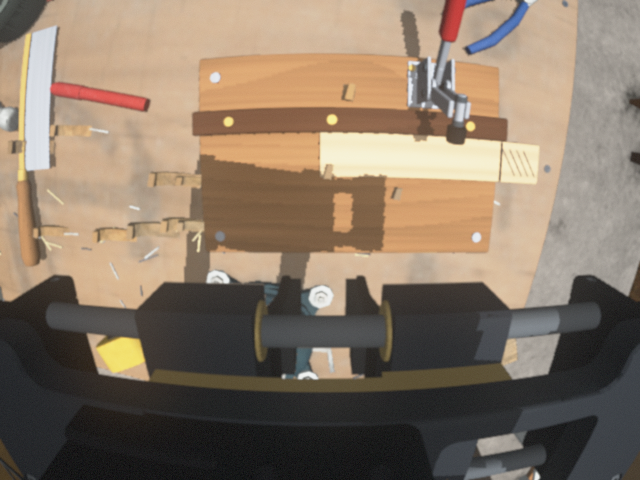

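Run:
```python
from h import *
d=np.load('w3.npz');p,q=d['p'],d['q'];f=lambda uv,z:bf(wcast(uv,z,p,q))
im=cv2.imread('pics/w3.png');g=cv2.cvtColor(im,cv2.COLOR_BGR2GRAY).astype(int);S=cv2.cvtColor(im,cv2.COLOR_BGR2HSV)[:,:,1].astype(int)
for v in(150,160,170):
    u=492+np.argmin(g[v,492:508]);print("line",v,u,f([(u,v)],26))
for v in(80,95,200,215,230):
    u=470+np.argmin(np.diff(cv2.blur(S.astype(np.float32),(3,3))[v,470:520]))+.5;print("edge",v,u,f([(u,v)],18))
for X,z in((674,73),(692,102),(718,117)):print(X,proj("top",[*(X*ax-105.8*ay),z]))
gb(665,-105.8,150,.6)
```

```text
line 150 501 [[ 585.4 -180.3]]
line 160 501 [[ 575.7 -180.9]]
line 170 500 [[ 565.8 -180.4]]
edge 80 498.5 [[ 655.5 -179.9]]
edge 95 498.5 [[ 640.2 -179.9]]
edge 200 493.5 [[ 534.6 -179.7]]
edge 215 492.5 [[ 519.2 -180.1]]
edge 230 490.5 [[ 503.5 -179.6]]
674 [[364.42590428 182.07941196]]
692 [[364.048755   169.25101899]]
718 [[362.24478313 153.06104429]]
shift [15.    9.7   4.81] turn [0.  0.6 0. ] at [510.9  65.1 198.1] t 14.45 F [-0.5  0.7 -0.6]
```

Two views put the line within 0.7 mm of the board end, and the lath is flat on the fence. The predicted handle projections match the red blob. I now approach the handle.

Call:
{"fn": "arm_command", "kwargs": {"series": [[[4, 3, 0.5], [0, 0.15, 0]], [[8, 6, 0.5], [0, 0.3, 0]], [[12, 9, 0.5], [0, 0.45, 0]], [[14.7, 9.7, 0.8], [0, 0.6, 0]], [[14.7, 9.7, 0.8], [0, 0.6, 0]]]}}

```text
clock: 15.08
eef_pos: [668.0, -11.7, 186.6]
tcp_rot: [0.954, 0.066, 0.292, -0.021]
wrist_force: [-0.8, 0.3, -0.1]
opening: 0.5
gripper_force: 0.0
```

Call:
{"fn": "arm_command", "kwargs": {"series": [[[0, 0, 0], [0, 0, 0]], [[0, 0, 0], [0, 0, 0]]]}}

```text
clock: 15.32
eef_pos: [670.9, -9.6, 191.7]
tcp_rot: [0.953, 0.069, 0.295, -0.021]
wrist_force: [0.7, 0.1, -0.2]
opening: 0.4
gripper_force: 0.0
```

Run:
```python
from h import *
gb(676,-105.8,118,.6)
for th,p in((0,.6),(.1,.6),(.2,.55),(.35,.45),(.5,.35),(.65,.25),(.8,.2),(.86,.2)):
    X=653+39*np.cos(th)+50*np.sin(th);z=52-39*np.sin(th)+50*np.cos(th);print(th,end=' ');gb(X,-105.8,z,p)
```

```text
shift [-3.06  0.01  6.84] turn [0.001 0.    0.   ] at [670.9  -9.6 191.7] t 15.32 F [ 0.7  0.1 -0.2]
0 shift [-2.64  0.01  9.06] turn [0.001 0.    0.   ] at [670.9  -9.6 191.7] t 15.32 F [ 0.7  0.1 -0.2]
0.1 shift [-2.48  0.01  9.67] turn [0.001 0.    0.   ] at [670.9  -9.6 191.7] t 15.32 F [ 0.7  0.1 -0.2]
0.2 shift [-2.38e+00  1.00e-02  1.03e+01] turn [ 0.001 -0.05   0.   ] at [670.9  -9.6 191.7] t 15.32 F [ 0.7  0.1 -0.2]
0.35 shift [-2.340e+00  1.000e-02  1.125e+01] turn [ 0.001 -0.15   0.   ] at [670.9  -9.6 191.7] t 15.32 F [ 0.7  0.1 -0.2]
0.5 shift [-2.460e+00  1.000e-02  1.219e+01] turn [ 0.001 -0.25   0.   ] at [670.9  -9.6 191.7] t 15.32 F [ 0.7  0.1 -0.2]
0.65 shift [-2.710e+00  1.000e-02  1.311e+01] turn [ 0.001 -0.35   0.   ] at [670.9  -9.6 191.7] t 15.32 F [ 0.7  0.1 -0.2]
0.8 shift [-3.090e+00  1.000e-02  1.398e+01] turn [ 0.001 -0.4    0.   ] at [670.9  -9.6 191.7] t 15.32 F [ 0.7  0.1 -0.2]
0.86 shift [-3.280e+00  1.000e-02  1.431e+01] turn [ 0.001 -0.4    0.   ] at [670.9  -9.6 191.7] t 15.32 F [ 0.7  0.1 -0.2]
```

Call:
{"fn": "arm_command", "kwargs": {"series": [[[-2, 0, 3], [0, 0, 0]], [[-3, 0, 6], [0, 0, 0]], [[-3, 0, 7], [0, 0, 0]], [[-2.9, 0, 8], [0, 0, 0]], [[-2.8, 0, 8.6], [0, 0, 0]]]}}

```text
clock: 15.95
eef_pos: [697.0, -6.1, 105.0]
tcp_rot: [0.953, 0.068, 0.296, -0.021]
wrist_force: [0.1, -0.3, -1.1]
opening: 0.6
gripper_force: 0.0
```

Call:
{"fn": "arm_command", "kwargs": {"series": [[[0.2, 0, 0.4], [0, 0, 0]], [[0.25, 0, 0.8], [0, 0, 0]], [[0.3, 0, 1.2], [0, 0, 0]], [[0.4, 0, 1.7], [0, -0.05, 0]], [[0.4, 0, 2.1], [0, -0.1, 0]]]}}

```text
clock: 16.58
eef_pos: [710.6, -4.2, 88.5]
tcp_rot: [0.967, 0.069, 0.246, -0.018]
wrist_force: [-0.9, 0.1, -0.1]
opening: 0.4
gripper_force: 0.2
```

Run:
```python
from h import *
for th,p in((.35,.45),(.5,.35),(.65,.25),(.8,.2),(.86,.2)):
    X=653+39*np.cos(th)+50*np.sin(th);z=52-39*np.sin(th)+50*np.cos(th);print(th,end=' ');gb(X,-105.8,z,p)
im=cv2.cvtColor(bot.read_camera('scene'),cv2.COLOR_RGB2BGR);cv2.imwrite('pics/s2.png',cv2.resize(im[130:310,220:440],None,fx=3,fy=3))
```

```text
0.35 shift [ 0.22 -0.01  0.45] turn [ 0.001 -0.048 -0.001] at [710.6  -4.2  88.5] t 16.57 F [-0.9  0.1 -0.1]
0.5 shift [ 0.21 -0.01  1.4 ] turn [ 0.001 -0.148 -0.001] at [710.6  -4.2  88.5] t 16.57 F [-0.9  0.1 -0.1]
0.65 shift [ 0.05 -0.01  2.34] turn [ 0.001 -0.248 -0.001] at [710.6  -4.2  88.5] t 16.57 F [-0.9  0.1 -0.1]
0.8 shift [-0.24 -0.01  3.24] turn [ 0.    -0.298 -0.001] at [710.6  -4.2  88.5] t 16.57 F [-0.9  0.1 -0.1]
0.86 shift [-0.4  -0.01  3.59] turn [ 0.    -0.298 -0.001] at [710.6  -4.2  88.5] t 16.57 F [-0.9  0.1 -0.1]
```

View pics/s2.png

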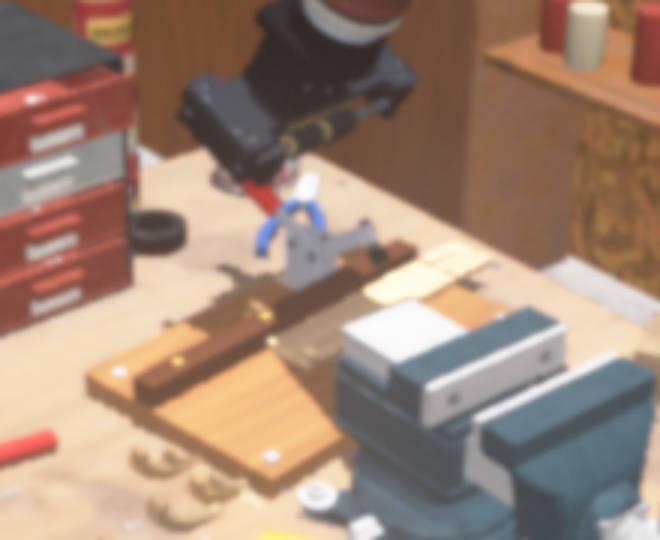

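The fingertips are pressing the red sleeve at about (262,195). The handle is partly down and the clamp arm is swinging over, with its foot at (378,250). I continue along the arc.

Call:
{"fn": "arm_command", "kwargs": {"series": [[[0.2, 0, 0.5], [0, -0.05, 0]], [[0.2, 0, 1], [0, -0.1, 0]], [[0.2, 0, 1.5], [0, -0.15, 0]], [[0.1, 0, 2], [0, -0.2, 0]], [[0, 0, 2.5], [0, -0.25, 0]]]}}

```text
clock: 17.25
eef_pos: [722.8, -2.3, 67.0]
tcp_rot: [0.99, 0.071, 0.124, -0.009]
wrist_force: [-1.9, 1.0, 2.8]
opening: 0.5
gripper_force: 1.0
```

Run:
```python
from h import *
for th,p in((.8,.2),(.86,.2)):
    X=653+39*np.cos(th)+50*np.sin(th);z=52-39*np.sin(th)+50*np.cos(th);print(th,end=' ');gb(X,-105.8,z,p)
```

```text
0.8 shift [-0.1  -0.    0.81] turn [-0.    -0.049 -0.001] at [722.8  -2.3  67. ] t 17.25 F [-1.9  1.   2.8]
0.86 shift [-0.17 -0.    1.19] turn [-0.    -0.049 -0.001] at [722.8  -2.3  67. ] t 17.25 F [-1.9  1.   2.8]
```

Call:
{"fn": "arm_command", "kwargs": {"series": [[[-0.05, 0, 0.3], [0, 0, 0]], [[-0.1, 0, 0.6], [0, 0, 0]], [[-0.15, 0, 0.9], [0, 0, 0]], [[-0.15, 0, 1.1], [0, 0, 0]], [[-0.15, 0, 1.1], [0, 0, 0]]]}}

```text
clock: 17.88
eef_pos: [724.2, -2.2, 60.8]
tcp_rot: [0.989, 0.071, 0.125, -0.009]
wrist_force: [-19.5, -0.2, 30.2]
opening: 0.7
gripper_force: 14.6
```

The force rose to 36 N with the sleeve level, so the handle is on its stop. I back off and check.

Call:
{"fn": "arm_command", "kwargs": {"series": [[[0, 0, -1], [0, 0, 0]], [[0, 0, -3], [0, 0, 0]], [[0, 0, -8], [0, 0, 0]], [[-3, -3, -13], [0, 0, 0]], [[-8, -8, -16], [0, -0.1, 0]]]}}

```text
clock: 18.5
eef_pos: [609.5, 50.7, 190.2]
tcp_rot: [0.995, 0.07, 0.076, -0.005]
wrist_force: [0.8, 0.6, -0.5]
opening: 0.9
gripper_force: 0.0
```

Call:
{"fn": "arm_command", "kwargs": {"series": [[[-5, -4, 0], [0, -0.1, 0]], [[-10, -8, 0], [0, -0.15, 0]], [[-10, -8, 0], [0, -0.15, 0]]]}}

```text
clock: 18.88
eef_pos: [497.9, 118.2, 171.3]
tcp_rot: [0.997, 0.073, -0.001, -0.0]
wrist_force: [-0.3, -0.1, -0.1]
opening: 0.5
gripper_force: 0.0
```

Run:
```python
from h import *
look('pics/t11.png')
s=bot.get_state();print(s['eef_pos'],s['clock'])
im=cv2.cvtColor(bot.read_camera('scene'),cv2.COLOR_RGB2BGR);a=cv2.resize(im[160:280,240:400],(800,600))
t=cv2.cvtColor(bot.read_camera('top'),cv2.COLOR_RGB2BGR);m=cv2.inRange(cv2.cvtColor(t,cv2.COLOR_BGR2HSV),(0,180,120),(6,255,255));m[:,:350]=0;m[:,380:]=0;m[:130]=0;m[200:]=0
print("handle",cv2.boundingRect(big(m)))
for X,z in((653+30,60),(653+92,60)):print(proj("top",[*(X*ax-105.8*ay),z]))
w=bot.read_camera('wrist')[:,:,::-1]
cv2.imwrite('pics/f.png',np.hstack([cv2.resize(a,(400,300)),cv2.resize(t[130:310,240:440],(400,300))]));cv2.imwrite('pics/w4.png',w)
```

```text
560 end -178.0 dark [(-180.25, 196)]
565 end -179.0 dark [(-180.75, 192)]
570 end -102.75 dark [(-249.25, 146), (-217.25, 228), (-209.0, 227), (-180.75, 205), (-105.25, 72)]
575 end -98.0 dark [(-213.75, 230), (-180.75, 203), (-102.5, 77)]
580 end -94.75 dark [(-203.0, 226), (-181.0, 201), (-114.0, 218), (-106.25, 187), (-97.25, 155)]
585 end -94.25 dark [(-208.0, 223), (-200.25, 223), (-181.5, 177), (-108.0, 162), (-96.0, 159)]
board edge 500 -158.75
board edge 515 -180.75
board edge 530 -181.5
board edge 540 -180.0
board edge 640 -181.5
[499.61267392 117.41529271 171.93441039] 18.925
handle (356, 148, 10, 30)
[[363.03683499 178.59433019]]
[[357.43362694 146.04800791]]
```

View pics/f.png

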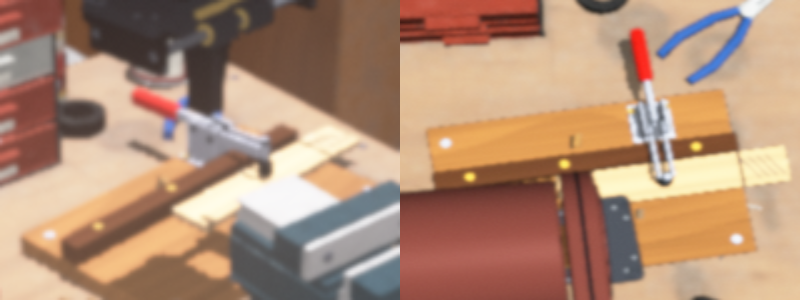

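The clamp arm now lies over the lath with its foot at (265,168) in the left half. The pencil line is still at the board end, (745,165) in the right half. I check the lock angle numerically in the scene view.

Run:
```python
from h import *
im=cv2.cvtColor(bot.read_camera('scene'),cv2.COLOR_RGB2BGR)
m=cv2.inRange(cv2.cvtColor(im,cv2.COLOR_BGR2HSV),(0,150,90),(8,255,255));r=np.zeros_like(m);r[185:225,285:325]=255
c=big(m&r)[:,0];print("red",c.min(0),c.max(0),cv2.fitLine(np.float32(c),cv2.DIST_L2,0,.01,.01).ravel(),cv2.minAreaRect(np.float32(c)))
for th in(0,.6,.7,.75,.8):
    a=np.pi/4-th;P=[proj("scene",[*((653+r*np.cos(a))*ax-105.8*ay),52+r*np.sin(a)])[0] for r in(30,61,92)]
    d=P[2]-P[0];print(th,np.round(P,1).tolist(),"slope",round(d[1]/d[0],3))
```

```text
red [294 196] [309 205] [  0.9274003   0.3740705 301.2857    200.77142  ] ((301.362060546875, 200.84483337402344), (16.526885986328125, 4.642383575439453), 21.801406860351562)
0 [[313.7, 197.9], [307.1, 186.8], [300.4, 175.8]] slope 1.669
0.6 [[311.2, 202.7], [302.1, 196.7], [293.2, 190.8]] slope 0.666
0.7 [[311.1, 203.8], [301.9, 198.8], [292.9, 193.9]] slope 0.542
0.75 [[311.0, 204.3], [301.8, 199.9], [292.9, 195.6]] slope 0.481
0.8 [[311.0, 204.9], [301.8, 201.0], [292.9, 197.2]] slope 0.42
```

The slope (0.40) and centre match 0.80 rad, so the handle is locked.

```bash
python3 -c "
from workcell import bot
print(bot.hand_in())"
```

```text
the job is handed in; nothing more can be done
None
```

The lath is flat against the fence with its pencil line flush with the board's right-hand end to within about 0.7 mm by camera, the clamp is locked on it, and the job was handed in at about 19 s.

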